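# Pack a tube rack tight on a lab shaker and hold the clamp bar closed

## Robot

A 6-joint arm with a two-finger parallel gripper is mounted at the origin on the work surface. World frame = base frame: x ahead of the robot, y to its left, z up, the work surface at z = 0. Lengths are in mm, angles in rad, forces in N, time in s.
With the tool pointing down it reaches from about 350 to 975 mm from the base axis. Payload 7.1 kg.
Tool frame: the origin (TCP) lies on the front face of the gripper's body, between the roots of the fingers; the fingertips stand 80 mm ahead of it and the grasp point (between the pads) lies 61 mm ahead of it (env.tips_ahead is the distance from the TCP to the fingertips, in mm); z points along the fingers, y is the line along which they close (so a half turn about z gives the same grasp; the last joint's range is limited). The gripper opens to 88 mm and grips with 3 to 60 N. Pads are 20 mm wide; open, the fingers measure 115 mm over their backs; the gripper's body (75 mm by 178 mm) begins 61 mm behind the grasp point.
Start: joints at [-1.256, 0.423, 1.63, -0, 1.089, -0.019], TCP at [204.79, -590.48, 302.675] pointing down, gripper open.
Joint ranges: [-3, 3], [-0.9, 2.11], [0.09, 2.58], [-1.31, 4.45], [0.11, 2.69], [-2.54, 2.54]. Speed limits (rad/s): [2.39, 2.39, 3.01, 3.14, 3.14, 3.14].

## Interface

Orientations are given as a unit quaternion [x, y, z, w].
In Python, from station import env, set_gripper, viewer, workorder gives the robot as it stands. Calls block until the motion is done:
- env.reach(position, orientation): joint-space move of the TCP to a pose.
- env.move_l(position, rot=None, rate=150, f_stop=None): straight line of the TCP; rot=None keeps the orientation; rate is the mean speed in mm/s. With f_stop (N) it stops when the force on the tool has changed by that much, and returns True; else False.
- env.move_joints(angles): joint-space move.
- set_gripper(opening): finger opening in mm; the grip force is fixed at half the most; returns when the fingers have stopped.
- env.hold(seconds).
- env.ik(position, orientation): joint angles nearest the present ones, or None.
- env.read_state(): the state.
- viewer.camera(name): name is "scene" or "side" or "wrist"; returns the picture (400x640x3 uint8, blue, green, red); there is no depth.
- viewer.camera_params(name): a dict with "fx", "fy", "cx", "cy" (pixels), "pose" (4x4, takes a point from camera to world coordinates); the wrist camera has in their place "tool_from_camera" (4x4, takes a point from camera to tool coordinates, whose origin is the TCP and whose axes are the flange's). Camera axes: x right, y up, looking along -z (the intrinsics and any distortion apply to the point x, -y, -z); pixel columns grow to the right and rows downward; lengths in mm; the calibration is good to about 2 mm. A picture is of the moment at which its call begins: read the wrist's pose just before it. camera_params takes no time and is no camera call.
A pose or a line that the arm cannot do raises env.IKError and nothing moves.
- workorder.sign_off(): hands the job in, once; it reports no verdict.
The state is a dict: "time_s": time; "qpos": joint angles; "dq": joint speeds; "tau": joint torques, N m; "tool_pos": TCP position; "orientation": TCP orientation; "force": force on the tool from outside, world axes, zero at the start; "wrist_torque": the same for the moment, N m; "width": finger opening in mm.
Only numpy, scipy, OpenCV 4.12 (cv2) and the standard library are available. Lean on these libraries where they do the work, as an engineer would, in place of code of your own. Each camera call takes 0.05 s, during which the arm holds its last target. There are 200 camera calls.

## Task

Make the loaded tube rack ready for the shaker: first turn the shaker's speed knob back until its pointer stands on the zero mark. Then fill the gap between the rack and the sliding clamp bar with packing plates from the stand, standing upright on the platform one behind the other and as many as it takes, until the bar, pushed towards the rack, squeezes plates and rack firmly against the stop bar before it comes to the end of its slots. Finish while holding it like that, still pushing on the bar with the gripper so that its thumb screws could be done up; leave unused plates in the stand and do not disturb the other things on the bench.

Things in the scene. Friction and masses are not known exactly. Their poses are not given: they have to be found in the camera images.
- shaker: Grey platform shaker, fixed, 300 mm deep (x), 260 mm wide (y). Origin at the centre of its underside, at bench height; x points from its control console (low front part nearest the robot) to its rear, y left, z up. Its flat platform, 280 mm wide, spans x -70 to +160 mm, top 95 mm above the bench; bars and rack on it stand square to these axes.
- platform (a point): Point on the top surface of the shaker platform, straight above the origin of the shaker, same axes.
- speed_knob (a joint): Angle of the speed knob on the console, rad: 0 = pointer on the zero mark (longest, thickest tick, at the anticlockwise end of the scale, front left of the knob); grows clockwise seen from above. Turns stiffly (0.05 N m), stays where left, can go 0.4 rad past zero; starts 0.7 to 1.4.
- knob_grip (a point): On the speed knob's vertical axis, at the height to grip: 27 mm above the console top (60 mm above the bench). The grip is an upright bar 40 mm long, 14 mm thick, up to 35 mm above the console, on a round skirt of 22 mm radius. Its x axis runs along the bar to the pointer end (white line); at zero it bears 135 degrees anticlockwise from the shaker's x.
- clamp_bar: Sliding aluminium clamp bar across the platform: 194 mm long (y), 12 mm thick (x), 30 mm tall; slotted lugs 5 mm thick under a thumb screw at each end. Origin at the centre of its underside, axes as the shaker's. Starts fully open (x = -20 mm in the shaker's frame), slides up to 20 mm along +x towards the rack (friction about 1 N, no spring).
- bar_push (a point): Centre of the clamp bar's face that looks away from the rack (-x), 15 mm above the platform, where the bar is pushed towards +x. In front of that face lie 44 mm of bare platform.
- stop_bar: Stop bar bolted across the platform behind the rack, fixed: 194 mm long (y), 12 mm thick (x), 30 mm tall. Origin at the centre of its underside, axes as the shaker's. Bolted at a different x each time: with the rack back against it and the clamp bar fully open, the gap between rack and clamp bar is 22 to 37 mm.
- rack_front (a point): Red microtube rack, loose on the platform, 68 mm deep (x), 180 mm long (y), 42 mm tall, tubes standing up to 7 mm above that, 0.2 to 0.45 kg. The point is the middle of the face towards the clamp bar, 21 mm above the platform; axes as the shaker's. Its far face starts 0.5 to 2.5 mm off the stop bar.
- plate_stand: Grey slotted stand, fixed on the bench, 134 mm (x) by 78 mm (y), with four slots across it at 31 mm pitch along its x axis; slot floor 6 mm above the bench, ribs up to 30 mm. Origin at the centre of its underside; x along the row of plates, y along the width of each plate.
- plate1_mid (a point): Centre of packing plate 1 of four alike: off-white plastic, 10 mm thick (x), 56 mm wide (y), 82 mm tall (z, upright), 45 g, top corners bevelled 7 mm. It starts upright in the stand, its underside on the slot floor, the centre 41 mm above that; it is gripped across its 56 mm width, above the rack, bar and stand ribs.
- plate2_mid (a point): Centre of packing plate 2 of four alike: off-white plastic, 10 mm thick (x), 56 mm wide (y), 82 mm tall (z, upright), 45 g, top corners bevelled 7 mm. It starts upright in the stand, its underside on the slot floor, the centre 41 mm above that; it is gripped across its 56 mm width, above the rack, bar and stand ribs.
- plate3_mid (a point): Centre of packing plate 3 of four alike: off-white plastic, 10 mm thick (x), 56 mm wide (y), 82 mm tall (z, upright), 45 g, top corners bevelled 7 mm. It starts upright in the stand, its underside on the slot floor, the centre 41 mm above that; it is gripped across its 56 mm width, above the rack, bar and stand ribs.
- plate4_mid (a point): Centre of packing plate 4 of four alike: off-white plastic, 10 mm thick (x), 56 mm wide (y), 82 mm tall (z, upright), 45 g, top corners bevelled 7 mm. It starts upright in the stand, its underside on the slot floor, the centre 41 mm above that; it is gripped across its 56 mm width, above the rack, bar and stand ribs.
- marker: Marker pen lying on the bench, 140 mm long, 13 mm thick. To be left alone. Origin at the centre of its underside.
- tip_box: Pipette-tip box, 120 by 82 by 72 mm tall. To be left alone. Origin at the centre of its underside.
- pipette: Micropipette lying on the bench, about 230 mm long, 25 mm high. To be left alone. Origin at the centre of its underside.
- jar: Glass jar with lid, 72 mm across, 120 mm tall. To be left alone. Origin at the centre of its underside.
- beaker: Beaker, 68 mm across, 85 mm tall. To be left alone. Origin at the centre of its underside.
- timer: Bench timer lying flat, 50 by 65 by 18 mm. To be left alone. Origin at the centre of its underside.
There are look-alikes about, which are no part of the job. What is shaped like the part that bears plate1_mid but orange or purple is not meant.

How it is judged:
By the outcome, as a careful person would: the job done as asked, in the order asked, and still so for the second after the job is handed in, while the arm keeps its last pose, push and grip.
It also fails if it takes over 72 s, if anything falls off the work surface, if the arm or the gripper's body presses on something with over 40 N, if the wrist force passes 120 N, or if a joint passes its speed limit or range.

## Working session

There is one attempt and no reset: what is moved stays moved. The work goes in short steps, each a Python script; the robot and the scene stay as the last script left them, time stands still between calls to the robot, and variables do not carry over. Pictures are saved under pics/ and viewed, on a budget of 10 in all, crops included, one or two more only if the job needs it, and the job is handed in when it is done.

```bash
ls; mkdir -p pics; python3 - <<'E'
from station import env, set_gripper, viewer, workorder
import cv2, numpy as np
np.set_printoptions(precision=3,suppress=True)
for n in ["scene","side"]:
    cv2.imwrite(f"pics/{n}0.png",viewer.camera(n)); p=viewer.camera_params(n); print(n,p)
print(viewer.camera_params("wrist")); print(env.read_state())
E
```

```text
pics
scene {'fx': 413.1957036169883, 'fy': 413.1957036169883, 'cx': 316.3110911384133, 'cy': 200.63995363309874, 'pose': array([[  -0.718,   -0.545,    0.433, 1037.519],
       [   0.695,   -0.549,    0.464,  537.788],
       [  -0.015,    0.634,    0.773,  968.373],
       [   0.   ,    0.   ,    0.   ,    1.   ]])}
side {'fx': 451.24709892173945, 'fy': 451.24709892173945, 'cx': 327.24166109973623, 'cy': 197.24870527947073, 'pose': array([[   0.989,    0.104,   -0.101,  428.996],
       [  -0.145,    0.672,   -0.726, -899.642],
       [  -0.007,    0.733,    0.68 ,  937.712],
       [   0.   ,    0.   ,    0.   ,    1.   ]])}
{'fx': 337.2690038808386, 'fy': 337.2690038808386, 'cx': 323.8604718493072, 'cy': 200.88747149226583, 'tool_from_camera': array([[  0.001,   0.962,   0.274,  75.649],
       [  1.   ,  -0.   ,  -0.001,  -0.132],
       [ -0.001,   0.274,  -0.962, -82.77 ],
       [  0.   ,   0.   ,   0.   ,   1.   ]])}
{'time_s': 0.1, 'qpos': array([-1.256,  0.424,  1.631,  0.   ,  1.089, -0.019]), 'dq': array([ 0.001, -0.   , -0.002,  0.001, -0.001,  0.002]), 'tau': array([  0.001, -54.561, -27.433,   0.065,   0.019,  -0.   ]), 'tool_pos': array([ 204.673, -590.151,  302.002]), 'orientation': array([ 0.986,  0.166, -0.   , -0.001]), 'force': array([-0.048,  0.564, -0.218]), 'wrist_torque': array([-0.029, -0.005,  0.   ]), 'width': 87.79969354648381}
```

View pics/scene0.png

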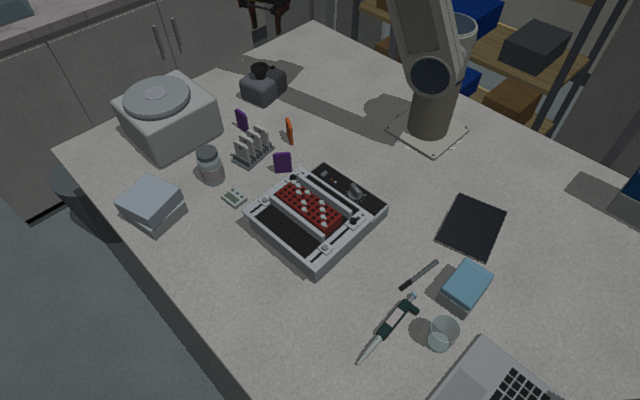

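View pics/side0.png

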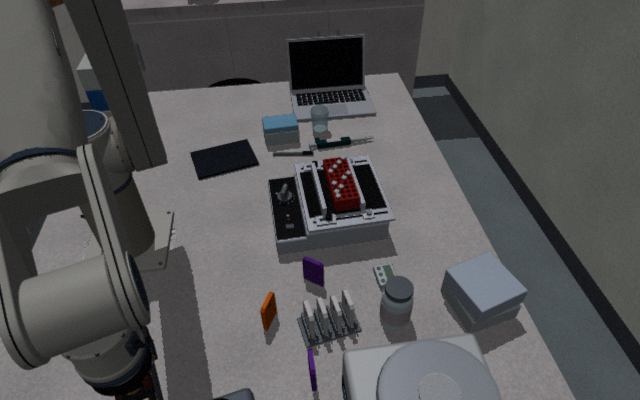

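Scene view: the shaker is at about (315,220) and the stand with four off-white plates at (253,150). The look-alikes are orange (290,130), purple (242,120) and purple (283,160). The side view shows the stand at (330,320), orange at (268,310), and purple at (313,270) and (312,368). I'll cast rough positions, then look from close by.

```bash
cat > h.py <<'E'
from station import env, set_gripper, viewer, workorder
import cv2, numpy as np
from scipy.spatial.transform import Rotation as R
np.set_printoptions(precision=2,suppress=True)
def down(yaw):
    "tool pointing down, tool x axis bearing yaw (rad) in world; closing line (tool y) bears yaw-90deg"
    return (R.from_euler('z',yaw)*R.from_euler('x',np.pi)).as_quat()
def wpose(st):
    T=np.eye(4); T[:3,:3]=R.from_quat(st['orientation']).as_matrix(); T[:3,3]=st['tool_pos']
    return T@np.array(viewer.camera_params('wrist')['tool_from_camera'])
def cast(name,px,z,pose=None):
    p=viewer.camera_params(name); P=np.array(p['pose']) if pose is None else pose
    px=np.atleast_2d(px).astype(float); n=len(px); z=np.broadcast_to(z,n)
    d=np.c_[(px[:,0]-p['cx'])/p['fx'],-(px[:,1]-p['cy'])/p['fy'],-np.ones(n)]@P[:3,:3].T
    return P[:3,3]+d*((z-P[2,3])/d[:,2])[:,None]
def shot(fn):
    st=env.read_state(); im=viewer.camera('wrist'); P=wpose(st); cv2.imwrite(f'pics/{fn}.png',im); np.save(f'pics/{fn}.npy',P); return im,P
def T(): return round(env.read_state()['time_s'],2)
E
python3 - <<'E'
from h import *
print("side platform corners?",cast('side',[[295,165],[382,158],[303,228],[391,217]],95)[:,:2])
print("knob", cast('side',[[284,196]],60), cast('scene',[[355,191]],60))
print("console",cast('side',[[269,178],[278,247]],33)[:,:2],cast('scene',[[320,163],[388,207]],33)[:,:2])
print("stand",cast('side',[[330,322]],18),cast('scene',[[253,150]],18))
print("stand row",cast('side',[[309,305],[348,292]],88),cast('scene',[[237,140],[268,127]],88))
E
```

```text
side platform corners? [[ 480.12  155.11]
 [ 743.69  148.17]
 [ 476.44 -104.46]
 [ 708.57 -100.2 ]]
knob [[437.78  62.23  60.  ]] [[424.35  45.96  60.  ]]
console [[ 398.31  181.15]
 [ 407.41 -104.3 ]] [[ 398.4  -125.62]
 [ 383.6   139.4 ]]
stand [[ 510.91 -337.32   18.  ]] [[ 503.44 -336.32   18.  ]]
stand row [[ 465.26 -331.24   88.  ]
 [ 556.31 -310.33   88.  ]] [[ 550.17 -343.26   88.  ]
 [ 441.24 -321.78   88.  ]]
```

```bash
python3 - <<'E'
from h import *
env.reach([510,-330,330],down(0)); a,_=shot('stand1'); print(T())
env.reach([560,25,380],down(0)); b,_=shot('shaker1'); print(T(),env.read_state()['qpos'])
E
```

```text
1.64
3.05 [ 0.02  0.25  1.7  -0.    1.2   1.59]
```

View pics/stand1.png

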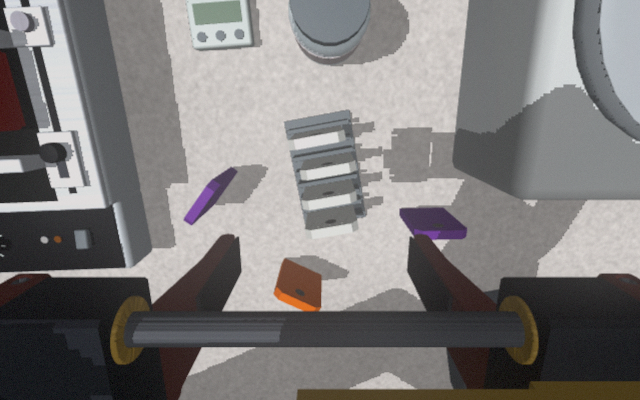

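View pics/shaker1.png

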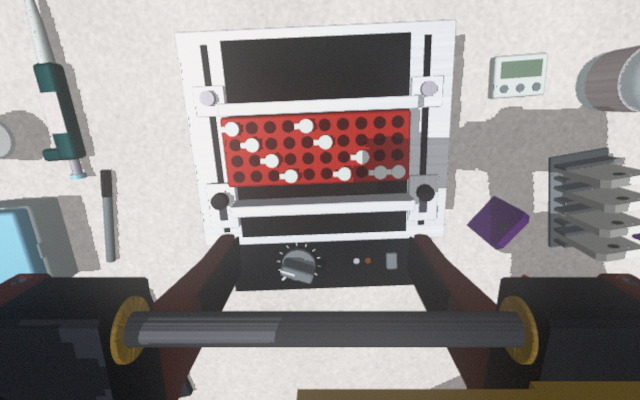

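The wrist views show the stand at (325,170), its plates' white tops nearly horizontal, with orange at (298,285) and purple at (210,195) and (433,222). In the shaker view the knob is at (299,265), the clamp bar at y≈208, the rack at y 112-187 and the stop bar at y≈103. I choose the four white plates inside the stand and check them, with the bars, in one crop.

```bash
python3 - <<'E'
from h import *
a=cv2.imread('pics/shaker1.png')[85:300,170:460]; b=cv2.imread('pics/stand1.png')[100:245,275:375]
a=cv2.resize(a,None,fx=2,fy=2,interpolation=cv2.INTER_CUBIC); b=cv2.resize(b,None,fx=2.1,fy=2.1*1,interpolation=cv2.INTER_CUBIC)
c=np.zeros((430,800,3),np.uint8); c[:,:580]=a; c[:b.shape[0],585:585+b.shape[1]]=b
cv2.imwrite('pics/crop1.png',c)
im=cv2.imread('pics/shaker1.png'); P=np.load('pics/shaker1.npy')
hsv=cv2.cvtColor(im,cv2.COLOR_BGR2HSV)
m=((hsv[...,0]<8)|(hsv[...,0]>172))&(hsv[...,1]>150)&(hsv[...,2]>60); m=m.astype(np.uint8); m[:,:180]=0;m[230:]=0
m=cv2.morphologyEx(m,cv2.MORPH_OPEN,np.ones((3,3)))
for x in range(230,410,20): 
    r=np.where(m[:,x])[0]; print(x,r.min(),r.max(), end=' | ')
g=im.astype(int).sum(2)//3
for x in (250,300,310,330,350,390): print(x,'rows185-250',g[185:250,x])
E
```

```text
Traceback (most recent call last):
ValueError: zero-size array to reduction operation minimum which has no identity
```

View pics/crop1.png

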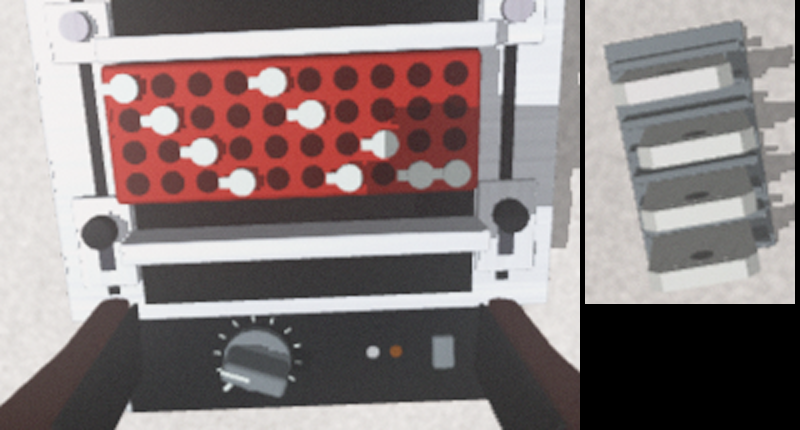

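The crop shows the four off-white plates standing in the stand, top faces at crop (672,85), (695,150), (700,212) and (705,275). It also shows the clamp bar's white top strip, the rack's red top, and the knob pointer at crop (235,377), pointing front-left.

```bash
cat > m1.py <<'E'
from h import *
im=cv2.imread('pics/shaker1.png'); P=np.load('pics/shaker1.npy')
g=cv2.GaussianBlur(im,(3,3),0).astype(float)
red=g[...,2]-g[...,1]; gr=g.mean(2)
def edge(ch,x,lo,hi,sign):
    c=cv2.GaussianBlur(ch,(9,1),0)[lo:hi,x]; d=np.diff(c)*sign; i=d.argmax(); 
    if 0<i<len(d)-1:
        a,b,e=d[i-1:i+2]; o=.5*(a-e)/(a-2*b+e) if a-2*b+e else 0
    else: o=0
    return lo+i+.5+o
def line(name,ch,xs,y0,y1,w,sign,z):
    pts=[]
    for x in xs:
        yc=y0+(y1-y0)*(x-230)/180; pts.append([x+.0,edge(ch,x,int(yc-w),int(yc+w),sign)])
    W=cast('wrist',pts,z,P); k,b=np.polyfit(W[:,1],W[:,0],1); r=W[:,0]-k*W[:,1]-b
    ok=abs(r-np.median(r))<1; k,b=np.polyfit(W[ok,1],W[ok,0],1)
    print(name,'x at y=20: %.1f slope->yaw %.4f n%d rms %.2f'%(k*20+b,-np.arctan(k),ok.sum(),(W[ok,0]-k*W[ok,1]-b).std())); return k,b
xs=range(240,400,6)
line('rack front top',red,xs,186,179,6,-1,137)
line('rack back top',red,xs,118,111,5,1,137)
line('bar rear top',gr,xs,204,197,6,1,125)
line('bar front top',gr,xs,216,209,6,-1,125)
line('stop front top',gr,xs,114,107,6,-1,125)
line('stop rear top',gr,xs,103,96,5,1,125)
line('plat front',gr,xs,244,236,5,-1,95)
line('plat rear',gr,range(190,440,8),32,23,6,1,95)
# lateral edges of platform
for y,(l,r) in {60:(183,455),150:(193,444),180:(200,440)}.items():
    print(y,gr[y,l-8:l+8].astype(int),gr[y,r-10:r+10].astype(int))
E
python3 m1.py
```

```text
rack front top x at y=20: 561.5 slope->yaw 0.0395 n27 rms 0.16
rack back top x at y=20: 628.8 slope->yaw 0.0426 n27 rms 0.06
bar rear top x at y=20: 537.3 slope->yaw 0.0403 n27 rms 0.08
bar front top x at y=20: 525.8 slope->yaw 0.0412 n27 rms 0.07
stop front top x at y=20: 629.8 slope->yaw 0.0417 n27 rms 0.09
stop rear top x at y=20: 641.4 slope->yaw 0.0420 n27 rms 0.10
plat front x at y=20: 482.3 slope->yaw 0.0411 n27 rms 0.09
plat rear x at y=20: 710.5 slope->yaw 0.0414 n32 rms 0.12
60 [228 227 228 231 237 241 242 242 242 241 241 241 241 241 242 242] [233 233 233 233 233 233 233 228 207 178 160 155 153 153 153 153 152 152
 168 200]
150 [223 223 223 224 228 229 229 234 239 241 241 241 241 241 241 241] [164 164 164 164 164 165 164 164 165 165 165 165 166 163 156 149 146 145
 146 148]
180 [225 225 225 224 221 219 228 238 241 241 241 241 241 241 241 241] [158 159 160 160 159 157 157 159 161 162 162 162 162 162 163 162 157 153
 151 151]
```

```bash
python3 - <<'E'
from h import *
P=np.load('pics/shaker1.npy')
f=lambda c: np.array(c)/2+[170,85]
k=cast('wrist',f([[257,383],[222,373],[288,395]]),68,P); print('knob',k)
print('rack corners',cast('wrist',f([[118,203],[478,188],[103,67],[480,50]]),137,P))
print('screws',cast('wrist',f([[100,232],[511,215]]),115,P))
env.reach([k[0,0]-5,k[0,1]+10,235],down(np.deg2rad(73))); im,_=shot('knob1'); print(T(),env.read_state()['qpos'])
E
```

```text
knob [[421.25  56.78  68.  ]
 [428.45  79.25  68.  ]
 [412.52  36.71  68.  ]]
rack corners [[557.89 117.92 137.  ]
 [565.37 -60.04 137.  ]
 [623.41 119.89 137.  ]
 [631.06 -56.45 137.  ]]
screws [[536.69 135.11 115.  ]
 [545.94 -84.32 115.  ]]
4.17 [ 0.13  0.23  2.11 -0.    0.79  0.43]
```

View pics/knob1.png

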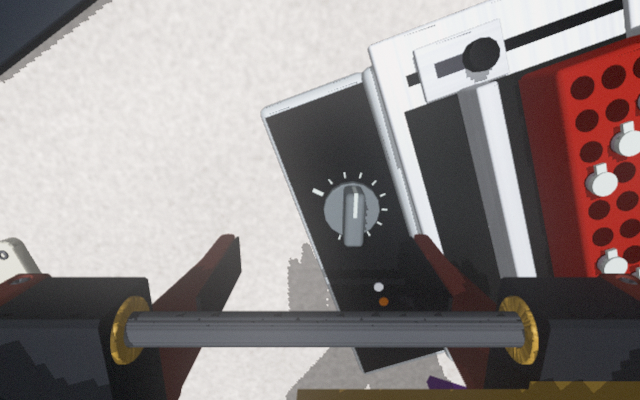

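Knob close view: the white pointer line runs (356,194) to (355,218), the bar is about (354,187-243), and the thick zero tick is at (318,191).

```bash
python3 - <<'E'
from h import *
im=cv2.imread('pics/knob1.png');P=np.load('pics/knob1.npy'); g=im.mean(2)
def blob(m):
    n,l,s,c=cv2.connectedComponentsWithStats(m.astype(np.uint8)); return [(s[i],c[i],np.argwhere(l==i)[:,::-1]) for i in range(1,n) if s[i,4]>12]
roi=np.zeros(g.shape,bool); roi[165:260,300:400]=1
for s,c,p in blob((g>185)&roi):
    z=68 if s[4]>60 else 33
    if 335<c[0]<375 and 185<c[1]<240: z=68
    W=cast('wrist',p,z,P)[:,:2]; d=np.linalg.svd(W-W.mean(0))[2][0] if len(p)<3000 else 0
    print(s,c,z,W.mean(0),'bearing',np.degrees(np.arctan2(d[1],d[0])),'len',np.ptp((W-W.mean(0))@d))
print(g[180:255:3,354].astype(int)); print('row230',g[230,335:375].astype(int)); print('row205',g[205,315:390].astype(int)) 
print('bar top', cast('wrist',[[355.5,187],[354,243]],68,P))
E
```

```text
[392 165   8  24  87] [396.79 173.97] 68 [478.15  74.05] bearing -91.45975291690411 len 18.782914515781403
[313 189  10   7  36] [317.42 191.78] 33 [413.52  70.07] bearing -42.13466620861532 len 9.00156229879228
[353 193   5  25  96] [355.14 205.11] 68 [441.46  59.66] bearing -108.67633485426792 len 19.443749871265986
[300 211  15  49 247] [303.85 236.13] 68 [395.53  46.84] bearing -103.664942336489 len 40.735325436216016
[ 49 128 115 130 124 202 209 207 215 218 221 223 225 141 139 141 138 139
 138 138 138 137  83  45  49]
row230 [130 139 142 141 142 140 144 105  78  92 115 130 134 137 142 139 138 139
 142 141 139 137 134 137 137 133 123 109  93 111 121 130 125  91  69  48
  48  48  47  48]
row205 [ 62  64  60  65  61  58  60  56  59  97 132 142 143 142 145 144 141 141
 146 143 142 142 142 142 142 143 143 131  98  76  94 117 128 134 139 140
 139 142 170 215 226 226 190 147 141 137 136 128 119  95  89 109 134 137
 142 140 137 140 136 138 140 141 138 117  74  52  50  55  54  53  54  55
  54  51  53]
bar top [[445.63  73.51  68.  ]
 [432.07  29.48  68.  ]]
```

```bash
python3 - <<'E'
from h import *
P1=np.load('pics/shaker1.npy');P2=np.load('pics/knob1.npy'); print(P1,P2)
f=lambda c: np.array(c)/2+[170,85]
for z in (105,110,115,120,125): print(z,cast('wrist',f([100,232]),z,P1)[0,:2],cast('wrist',[482,56],z,P2)[0,:2])
for z in (36,40,68): print(z,cast('wrist',f([257,366]),z,P1)[0,:2],cast('wrist',[352,210],z,P2)[0,:2])
# console corners / zero tick / leds
print('led1',cast('wrist',f([372,352]),33,P1)[0,:2],cast('wrist',[378,287],33,P2)[0,:2])
print('led2',cast('wrist',f([396,352]),33,P1)[0,:2],cast('wrist',[383,301],33,P2)[0,:2])
a=cv2.imread('pics/shaker1.png').mean(2); print(a[262:290,285:299].astype(int))
E
```

```text
[[ -0.     0.96   0.27 635.67]
 [ -1.    -0.     0.    24.35]
 [  0.    -0.27   0.96 462.56]
 [  0.     0.     0.     1.  ]] [[  0.96   0.28   0.08 439.77]
 [ -0.29   0.92   0.26 138.55]
 [  0.    -0.27   0.96 318.27]
 [  0.     0.     0.     1.  ]]
105 [533.84 138.29] [536.93 137.34]
110 [535.26 136.7 ] [534.65 137.37]
115 [536.69 135.11] [532.37 137.4 ]
120 [538.11 133.51] [530.09 137.43]
125 [539.53 131.92] [527.82 137.46]
36 [417.02  59.13] [437.86  46.12]
40 [419.07  58.81] [437.88  47.43]
68 [433.42  56.52] [438.07  56.59]
led1 [426.16 -21.06] [440.59 -35.87]
led2 [426.14 -37.81] [441.38 -51.92]
[[ 77  80  78  73  75  75  74  74  74  72  75  75  75  70]
 [ 79  73  74  76  74  73  76  74  78  73  75  74  77  75]
 [ 77  74  75  72  78  77  76  76  77  75  76  76  75  73]
 [ 75  75  73  73  72  75  76  75  75  73  73  75  76  73]
 [ 90  85  79  76  75  76  79  74  74  75  77  75  72  75]
 [114 109 101  94  89  84  78  75  76  79  74  74  75  77]
 [131 128 122 115 110 106 101  92  86  82  80  75  78  76]
 [143 138 135 132 129 121 119 109 110 100  93  85  83  76]
 [145 143 142 143 1
[... 461 characters left out ...]
2  56  71  80  94 113 129 133 134 141 143 144 141]
 [ 91  55  58  57  58  57  76  91 113 129 132 132 137 136]
 [ 56  57  56  56  56  59  59  60  75  92  94  98  95 101]
 [ 53  53  58  52  56  58  55  51  58  55  58  62  63  60]
 [ 56  57  56  53  56  53  55  57  56  53  56  56  54  58]
 [ 58  54  58  55  55  56  58  58  55  58  56  57  54  57]
 [ 57  58  57  56  53  59  57  52  59  59  58  59  55  59]
 [ 55  56  54  56  58  55  57  56  55  56  56  56  57  56]
 [ 58  55  59  56  57  56  51  54  58  56  55  58  56  58]
 [ 58  59  58  56  60  54  55  58  61  57  57  58  56  55]
 [ 51  57  54  57  53  57  56  53  59  56  59  71  80  81]
 [147 145 148 147 170 187 185 182 183 185 189 191 189 187]]
```

```bash
cat >> h.py <<'E'
def ray(name,px,P):
    a=cast(name,px,0,P)[0]; d=a-P[:3,3]; return P[:3,3],d/np.linalg.norm(d)
def tri(obs):
    "least-squares point nearest rays [(name,px,P)..]; returns point, residuals"
    A=np.zeros((3,3));b=np.zeros(3);rs=[ray(*o) for o in obs]
    for o,d in rs: M=np.eye(3)-np.outer(d,d); A+=M; b+=M@o
    p=np.linalg.solve(A,b); return p,np.array([np.linalg.norm((np.eye(3)-np.outer(d,d))@(p-o)) for o,d in rs])
E
python3 - <<'E'
from h import *
P1=np.load('pics/shaker1.npy');P2=np.load('pics/knob1.npy')
f=lambda u,v: [u/2+170,v/2+85]
for n,a,b in [('cap',f(241,182),[602,183]),('screw',f(100,232),[482,56]),('led1',f(372,352),[378,287]),('led2',f(396,352),[383,301]),('ptr inner',[293,275],[355,217]),('platform front-left frame corner',f(143,305),[437,249]),]:
    print(n,*tri([('wrist',a,P1),('wrist',b,P2)]))
Ps=np.load('pics/stand1.npy')
env.move_l([439,30,200],down(np.deg2rad(71.3)),rate=200); im,P=shot('knob2'); print(T(),env.read_state()['tool_pos'])
g=im.mean(2); print(im[0,0])
n,l,s,c=cv2.connectedComponentsWithStats((g>185).astype(np.uint8))
for i in range(1,n):
    if 15<s[i,4]<400 and 240<c[i,0]<450: print(s[i],c[i])
E
```

```text
cap [569.86  56.27 143.22] [0.25 0.25]
screw [535.03 137.2  108.97] [0.18 0.18]
led1 [440.49 -17.95  62.34] [0.02 0.02]
led2 [440.8  -33.19  61.91] [0.64 0.64]
ptr inner [438.99  60.81  97.2 ] [0.18 0.18]
platform front-left frame corner [493.56  82.38 174.29] [30. 30.]
4.65 [438.99  30.1  200.31]
[227 231 233]
[302 159   6  32 152] [304.26 174.65]
[261 161  14   8  58] [267.53 164.43]
[342 273  10   8  60] [346.35 276.27]
[416 304   6   7  28] [418.75 306.89]
```

View pics/knob2.png

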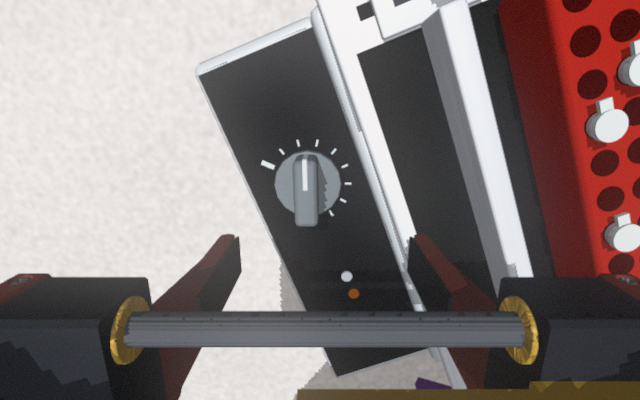

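```bash
python3 - <<'E'
from h import *
P1=np.load('pics/shaker1.npy');P2=np.load('pics/knob1.npy');P3=np.load('pics/knob2.npy')
f=lambda u,v: [u/2+170,v/2+85]
w='wrist'
print('led',*tri([(w,f(372,352),P1),(w,[378,287],P2),(w,[346.3,276.3],P3)]))
print('ptr',*tri([(w,[293,275],P1),(w,[355,217.5],P2),(w,[304.2,190.5],P3)]))
print('ptr23',*tri([(w,[355.1,205.1],P2),(w,[304.3,174.6],P3)]))
print('led23',*tri([(w,[378,287],P2),(w,[346.3,276.3],P3)]))
print('tick23',*tri([(w,[317.4,191.8],P2),(w,[267.5,164.4],P3)]))
im=cv2.imread('pics/knob2.png'); g=im.mean(2)
n,l,s,c=cv2.connectedComponentsWithStats((g>185).astype(np.uint8))
i=l[175,304]; p=np.argwhere(l==i)[:,::-1]; W=cast(w,p,97,P3)[:,:2]; d=np.linalg.svd(W-W.mean(0))[2][0]; print(W.mean(0),np.degrees(np.arctan2(d[1],d[0])),np.ptp((W-W.mean(0))@d))
print(g[200,285:325].astype(int)); print(g[150:235:2,304].astype(int))
c0=cast(w,[[304.5,190.5]],97,P3);print(c0)
E
```

```text
led [440.54 -17.91  62.31] [0.09 0.05 0.14]
ptr [438.7   60.54  97.34] [0.6  0.19 0.56]
ptr23 [441.26  68.78  96.75] [0. 0.]
led23 [440.55 -18.1   61.9 ] [0.09 0.09]
tick23 [416.14  76.88  61.25] [0.06 0.06]
[441.25  68.77] -107.75337609959709 17.67258791539966
[148 147 148 147 146 146 145 147 135 117 124 133 141 144 147 147 147 145
 148 146 148 144 142 145 143 144 143 142 136 125 118 103  84  79  90 100
  98  98  98  98]
[ 73 141 133 130 133 221 230 230 230 231 230 229 230 229 229 231 230 229
 230 230 201 147 147 144 147 146 147 144 146 147 147 144 145 145 144 145
 143 131  83  57  56  54  54]
[[438.31  60.14  97.  ]]
```

```bash
python3 - <<'E'
from h import *
d=np.deg2rad
set_gripper(34)
env.reach([438,59,200],down(d(72.2)))
print('hit',env.move_l([438,59,150],rate=60,f_stop=10),env.read_state()['tool_pos'])
set_gripper(5); s=env.read_state(); print('w',s['width'],s['force'],s['wrist_torque'],s['tool_pos'])
for a in np.linspace(72.2,137.4,5)[1:]: env.reach([438,59,150],down(d(a)))
env.hold(.3); s=env.read_state(); print(s['force'],s['wrist_torque'],T(), R.from_quat(s['orientation']).as_matrix()[:2,0])
set_gripper(34); env.move_l([438,59,215],rate=120)
env.reach([438,40,215],down(d(72))); im,P=shot('knob3'); print(T())
g=im.mean(2); n,l,st,c=cv2.connectedComponentsWithStats((g>185).astype(np.uint8))
for i in range(1,n):
    if 15<st[i,4]<400 and 230<c[i,0]<450:
        p=np.argwhere(l==i)[:,::-1]
        for z in (62,97):
            W=cast('wrist',p,z,P)[:,:2]; v=np.linalg.svd(W-W.mean(0))[2][0]; print(st[i],z,W.mean(0),np.degrees(np.arctan2(v[1],v[0])),np.ptp((W-W.mean(0))@v))
cv2.imwrite('pics/k3c.png',cv2.resize(im[120:260,220:420],None,fx=3,fy=3,interpolation=cv2.INTER_CUBIC))
E
```

```text
hit True [437.46  58.91 149.28]
w 13.584867275533131 [-0.54  2.15  6.84] [ 0.05 -0.05  0.01] [437.71  58.98 149.3 ]
[-6.86  0.09 -5.76] [-0.22  0.91  0.07] 8.96 [-0.73  0.68]
11.26
[273 170  12   8  48] 62 [416.32  77.  ] -43.93190839743468 8.461427568926005
[273 170  12   8  48] 97 [423.03  82.17] -43.931908397434725 7.202449285209827
[284 189  27  15 126] 62 [423.39  57.24] -43.14808740507761 20.329483124670574
[284 189  27  15 126] 97 [429.05  65.35] -43.14808740507763 17.30465338233148
[346 275   9   8  48] 62 [440.75 -18.  ] 145.89078748845907 6.219752689515078
[346 275   9   8  48] 97 [443.83   1.31] 145.89078748845947 5.294313866999833
```

View pics/k3c.png

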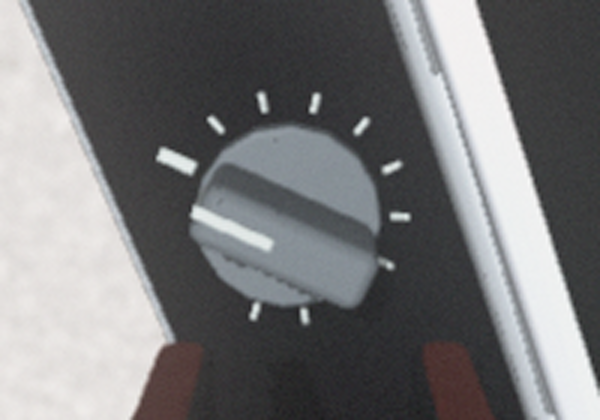

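```bash
python3 - <<'E'
from h import *
im=cv2.imread('pics/stand1.png');P=np.load('pics/stand1.npy')
hsv=cv2.cvtColor(im,cv2.COLOR_BGR2HSV); g=im.mean(2)
roi=np.zeros(g.shape,np.uint8); roi[105:240,280:372]=1
for th in (175,190):
  n,l,s,c=cv2.connectedComponentsWithStats(((g>th)&(roi>0)).astype(np.uint8))
  for i in range(1,n):
    if s[i,4]>150 and s[i,0]>284 and s[i,2]<75:
        p=np.argwhere(l==i)[:,::-1].astype(np.float32); r=cv2.minAreaRect(p); W=cast('wrist',cv2.boxPoints(r),88,P)[:,:2]
        e=[np.linalg.norm(W[1]-W[0]),np.linalg.norm(W[2]-W[1])]; k=(W[1]-W[0]) if e[0]>e[1] else (W[2]-W[1])
        print(th,c[i],s[i],'ctr',W.mean(0),'size',np.array(e),'bear',np.degrees(np.arctan2(k[1],k[0])))
print('decoys@40',cast('wrist',[[210,195],[433,222],[298,285]],60,P))
E
```

```text
175 [364.67 139.6 ] [355 132  17  16 206] ctr [ 553.43 -368.03] size [15.14 14.12] bear -89.99740061610876
175 [325.26 171.37] [300 163  51  17 490] ctr [ 522.63 -331.97] size [48.75  9.78] bear -79.89360535645744
175 [326.5  201.95] [302 194  49  16 468] ctr [ 491.43 -333.12] size [48.43 10.37] bear -80.43197756343822
190 [365.06 139.88] [356 133  16  15 183] ctr [ 552.96 -368.52] size [14.2  13.19] bear -89.99761072627928
190 [325.41 171.27] [301 163  49  17 446] ctr [ 522.72 -331.96] size [46.84  9.26] bear -79.8922044877944
190 [326.95 201.88] [303 194  48  16 423] ctr [ 491.54 -333.36] size [46.93  9.52] bear -79.78776228533201
decoys@40 [[ 491.41 -207.7    60.  ]
 [ 460.43 -451.69   60.  ]
 [ 382.44 -300.58   60.  ]]
```

The knob crop shows the pointer line parallel to the thick zero tick, with fitted bearings of 136.9° and 136.1° against 137.4° expected, so the knob is on zero. Next I take a close look at the plates.

```bash
python3 - <<'E'
from h import *
env.move_l([438,40,250],rate=250); set_gripper(80)
env.reach([495,-330,235],down(np.deg2rad(10))); im,P=shot('stand2'); print(T())
E
```

```text
13.86
```

View pics/stand2.png

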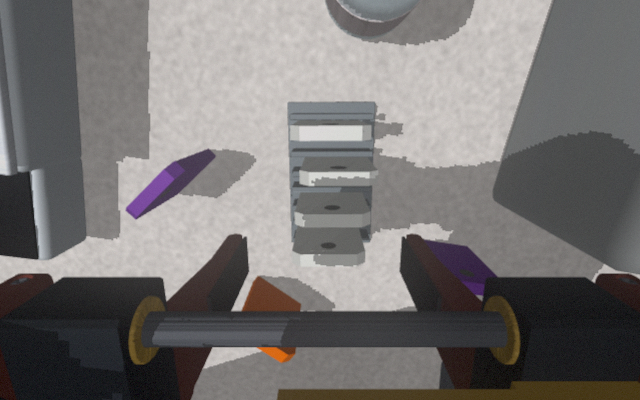

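```bash
python3 - <<'E'
from h import *
im=cv2.imread('pics/stand2.png');P=np.load('pics/stand2.npy');P0=np.load('pics/stand1.npy'); g=im.mean(2)
for nm,r0,r1 in [('A',248,270),('B',210,230),('C',166,186)]:
    m=np.zeros(g.shape,np.uint8); m[r0:r1,285:385]=(g[r0:r1,285:385]>165); 
    n,l,s,c=cv2.connectedComponentsWithStats(m); i=1+s[1:,4].argmax(); print(nm,s[i],c[i],cast('wrist',c[i],88,P)[0], 'top ends',cast('wrist',[[s[i,0],c[i,1]],[s[i,0]+s[i,2],c[i,1]]],88,P)[:,:2].ravel())
print('B hole',g[195:235:2,332].astype(int)); print(g[212,285:380:2].astype(int))
w='wrist'
print(tri([(w,[326.7,201.9],P0),(w,[331.5,220.5],P)]), tri([(w,[325.3,171.3],P0),(w,[338,176],P)]))
print('face widest B',g[205,285:380].astype(int))
E
```

```text
A [ 285  248  100   22 1203] [334.41 261.1 ] [ 460.57 -343.15   88.  ] top ends [ 454.1  -306.85  467.19 -380.31]
B [285 210   6  20 112] [287.32 219.93] [ 486.52 -303.8    88.  ] top ends [ 486.23 -302.16  486.99 -306.41]
C [299 171  71  15 540] [328.85 175.81] [ 523.58 -327.42   88.  ] top ends [ 519.94 -307.04  528.59 -355.51]
B hole [101  98  97 100 100  76  63  70 101  98 137 139 136 138 139 139 116 102
  99 101]
[194 189 189 130 128 164 152 127 100 102 106 102 102 101  99 101 102 101
  97  96  97  99  96  98  99  97  96  99  99  97  96  99  96  97  98  95
  96  97  97  97 102 114 127 122 130 124 128 126]
(array([ 496.25, -333.71,  102.58]), array([0.42, 0.42])) (array([ 527.43, -332.12,  107.39]), array([0.91, 0.91]))
face widest B [192 192 189 189 192 165 138 117  99  94  92 105 104 102 108 106 107 104
 104 105 103 104 103 102 103 100 103 105 103 103 105 105 103 102 100 100
 102  97 100  98 102  89  84  81  77  79  73  76  77  76  79  82  88  91
  98 101  98  97  95  97  97  98  96  98  95  99 100  94  97  97  99  94
  96  97  96  97  96  96  97  94  95  96  86  74  76  81  99 121 128 130
 129 130 130 126 126]
```

```bash
python3 - <<'E'
from h import *
P=np.load('pics/stand2.npy');P0=np.load('pics/stand1.npy'); w='wrist'
im=cv2.imread('pics/stand2.png'); g=im.mean(2)
for x in (315,325,345,355): print(x,g[160:270,x].astype(int))
for z in (80,88,96,104):
    a=cast(w,[[331.5,220.5],[337,176],[332,258.5],[332,131.5]],z,P)[:,:2]; b=cast(w,[[326.7,201.9],[325.3,171.3]],z,P0)[:,:2]
    u=np.array([np.cos(.17),np.sin(.17)])
    print(z,a.ravel(),'pitch',(a[1]-a[0])@u,(a[0]-a[2])@u,(a[3]-a[1])@u,'|',b.ravel(),(b[1]-b[0])@u)
E
```

```text
315 [107 106 103 103 104 103 101 101  98 102 107 121 185 215 212 213 214 213
 187 171 172 152 138 136 138 130  94 107 125 128 125 129 114  99 105 103
 100 105 104 100  99 102 106 103 101 105 106 100 100 101  98  96 101 100
 127 139 142 140 139 138 140 136 138 139 140 140 139 120 104 103 102 103
 101 102 103 102 104 101 103 103 103 103 100 101 102 102  96  98 101 100
 103 104 100 101 128 139 139 138 136 140 141 157 170 170 198 211 206 199
 200 199]
325 [102 103 102 103 103 102 104 102  97 100 101 120 185 214 213 215 216 173
 138 139 139 137 139 140 139 126  96 106 124 128 127 128 115 103 100  98
 101 102 101 100 103 102  99 100 100 102  83  63  71  91  99  98  97  97
 123 141 139 140 138 138 140 136 137 135 139 139 135 119 103 104 101 101
 102 104  99 101 103 100 103 103 104 105  91  71  64  63  65  62  92  98
 101  98  99 102 128 139 138 139 142 140 142 139 137 139 138 188 206 198
 194 195]
345 [101 102  99 102 102  99  91  73  83  97 100 133 192 211 211 212 211 169
 139 140 137 135 138 139 140 129  92  81  87  90  88  89  92 100  96  99
  98  98  97 100 100  95  98  99  98  97  96  
[... 750 characters left out ...]
  -341.88  553.08 -324.36] pitch 33.79320452173925 30.944335660181675 31.346208428057224 | [ 489.38 -333.71  521.24 -332.23] 31.651197942640646
88 [ 491.68 -335.18  524.44 -333.    462.33 -340.99  553.64 -324.06] pitch 32.655885304762236 29.90289587662186 30.291243510431137 | [ 491.68 -333.63  522.77 -332.19] 30.89002974904815
96 [ 494.39 -334.5   526.01 -332.39  466.07 -340.1   554.19 -323.77] pitch 31.518566087785207 28.86145609306211 29.236278592805167 | [ 493.98 -333.55  524.31 -332.14] 30.128861555455757
104 [ 497.1  -333.81  527.58 -331.79  469.8  -339.22  554.74 -323.47] pitch 30.381246870808173 27.820016309502304 28.18131367517909 | [ 496.29 -333.47  525.85 -332.1 ] 29.36769336186337
```

The stand view shows plate tops A at (332,259), B (332,220), C (338,178) and D (332,131). The pitch comes to about 30.5 mm at z=88, as it should. The gap is about 25 mm, so one plate leaves about 15 mm of the 20 mm travel. I take plate A.

```bash
python3 - <<'E'
from h import *
q=down(np.deg2rad(10.1))
env.move_l([461.3,-340.3,200],q,rate=150)
print('hit',env.move_l([461.3,-340.3,139],rate=90,f_stop=12)); set_gripper(45); s=env.read_state(); print('w',s['width'],s['tool_pos'],s['force'])
env.move_l([461.3,-340.3,300],rate=150); q2=down(0.0413)
env.move_l([548.6,29,300],q2,rate=250)
env.move_l([548.6,29,278],rate=80); env.hold(.2)
im,P=shot('place1'); s=env.read_state(); print(s['width'],s['tool_pos'],s['force'],T())
E
```

```text
hit False
w 56.0170220506082 [ 461.45 -340.4   139.38] [0.11 0.83 2.7 ]
55.946718219784266 [548.79  28.97 278.38] [ 0.62 -0.57  0.3 ] 19.23
```

View pics/place1.png

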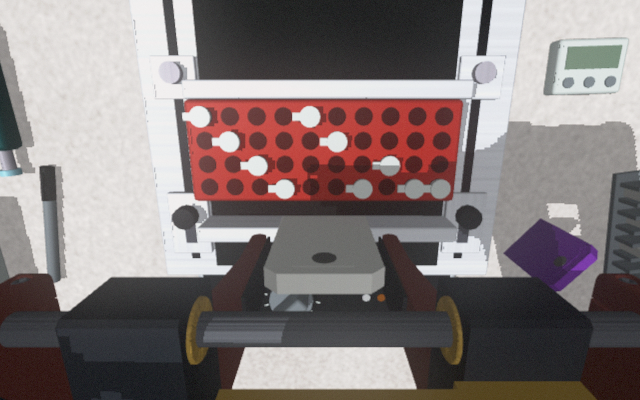

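The plate is held upright. Its lower rear edge is at about (325,217), the rack front edge at row 200 and the clamp bar at rows 216-240. I check the fit by casting these rows.

```bash
python3 - <<'E'
from h import *
im=cv2.imread('pics/place1.png');P=np.load('pics/place1.npy');g=im.mean(2);w='wrist'
for x in (300,335,355): print(x,g[190:235,x].astype(int))
for x in (225,245,420): print(x,g[192:250,x].astype(int),(im[192:205,x,2].astype(int)-im[192:205,x,1]))
for n,p,z in [('plate rear bottom',[325,217],145.4),('rack front',[325,200.5],137),('bar rear top L',[240,228],125),('bar front top L',[240,240],125)]: print(n,cast(w,p,z,P)[0])
E
```

```text
300 [ 91  88  95 102  99  99 100 100  95  84  68  55  47  48  49  53  52  53
  51  50  50  51  55  51  47  80 101 110 110 108 110 108 110 109 110 108
 106 106 108 107 106 110 108 105 111]
335 [ 44  44  46  43  42  59  65  63  63  60  53  41  41  41  43  43  48  46
  49  49  47  51  46  50  48  76 100 106 107 105 106 107 109 110 105 109
 105 107 109 107 106 108 107 108 107]
355 [149 147 148 147 141 134  94  67  59  59  51  45  40  36  40  43  41  38
  40  39  38  39  41  36  38  74 101 108 104 103 108 105 108 108 109 107
 105 107 110 106 108 106 107 107 104]
225 [112 113 112 110 111 113 106  96  80  68  66  63  63  64  66  66  63  64
  65  66  64  63  65  84 103 111 114 111 114 108 113 113 114 112 109 154
 203 231 237 237 237 237 238 237 236 236 235 234 234 205 122  66  66  66
  68  63  66  65] [116 115 115 117 118 115 106  97  60  16   7   9   5]
245 [108 114 107 107 109 107 102  89  77  62  59  60  59  59  57  61  60  58
  57  58  57  59  54  81 102 112 111 110 107 107 111 110 112 110 108 152
 203 231 236 236 237 237 237 237 236 235 235 234 233 201 117  62  62  58
  61  61  63  62] [117 118 119 117 118 118 110 101  61  20   7   8  11]
420 [147 147 149 147 115  75  66  63  57  48  42  44  43  41  43  45  43  45
  45  44  49  46  45  74  99 104 105 109 108 107 107 104 108 106 107 118
 137 151 157 157 159 157 156 157 156 155 157 157 158 139  83  58  54  54
  53  55  52  54] [-6 -3 -3 -3 22 65 71 62 42 14  7  9 10]
plate rear bottom [551.9   28.33 145.4 ]
rack front [561.08  28.68 137.  ]
bar rear top L [533.8   90.82 125.  ]
bar front top L [524.18  91.07 125.  ]
```

The plate spans x 543-553 between the bar at 537 and the rack at 561, so it is centred. I lower it.

```bash
python3 - <<'E'
from h import *
env.move_l([548.8,29,240],rate=60)
print('hit',env.move_l([548.8,29,222],rate=20,f_stop=5)); s=env.read_state(); print(s['tool_pos'],s['force'])
set_gripper(70); env.hold(.2); env.move_l([548.8,29,330],rate=120)
env.move_l([500,29,300],rate=150); set_gripper(0); s=env.read_state(); print(s['width'],T())
im,P=shot('after')
E
```

```text
hit True
[548.88  29.02 228.28] [-0.48  0.3   3.94]
0.5354857123896799 23.94
```

View pics/after.png

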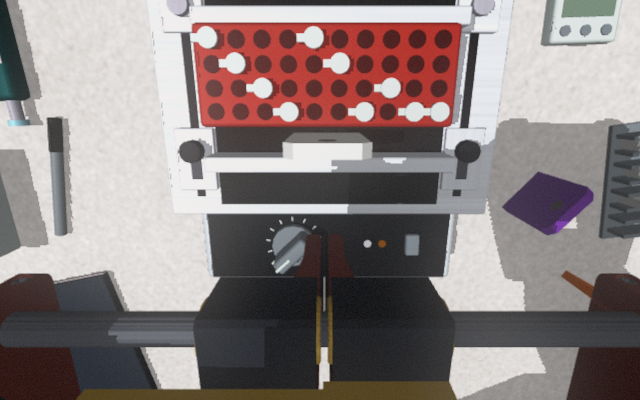

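The view shows the plate standing upright in the gap at (328,145). It touched down at TCP 228.3, as predicted. Next is the push.

```bash
python3 - <<'E'
from h import *
y=.0413; q=down(y); u=np.array([np.cos(y),np.sin(y),0])
p0=np.array([502,28,250.]); env.reach(p0,q); print('down hit',env.move_l(p0-[0,0,66],rate=70,f_stop=8))
p=p0-[0,0,66]; s=env.read_state(); f0=s['force']; print(s['tool_pos'],f0)
print('hit',env.move_l(p+u*45,rate=14,f_stop=18)); s=env.read_state(); print(s['tool_pos'],s['force'],(s['tool_pos']-p)@u)
env.hold(.5); s=env.read_state(); print(s['tool_pos'],s['force'],T())
cv2.imwrite('pics/push_side.png',viewer.camera('side')); cv2.imwrite('pics/push_scene.png',viewer.camera('scene'))
im,P=shot('push_w')
E
```

```text
down hit False
[502.27  28.03 184.29] [ 0.3  -0.5   0.21]
hit True
[527.25  29.08 183.16] [-0.54  0.34 -0.19] 25.271307191912037
[526.65  29.04 182.88] [-0.71 -0.63  0.09] 27.83
```

View pics/push_w.png

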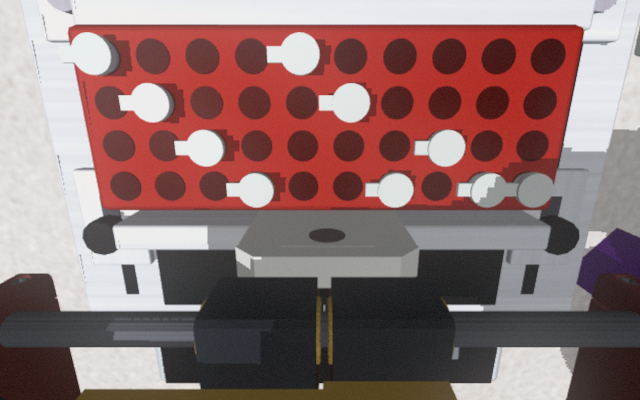

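The wrist view shows the plate tight between bar and rack, but the force relaxed to about zero after f_stop. I advance the target in small steps to build a sustained push.

```bash
python3 - <<'E'
from h import *
y=.0413; q=down(y); u=np.array([np.cos(y),np.sin(y),0])
p=np.array([526.65,29.04,184.])
for k in np.arange(.5,9,.5):
    env.move_l(p+u*k,q,rate=8); env.hold(.15); s=env.read_state(); f=s['force']@u; print(k,s['tool_pos'],round(f,1))
    if -f>21: break
env.hold(1); s=env.read_state(); print(s['tool_pos'],s['force'],s['wrist_torque'],T())
im,P=shot('push2'); g=im.mean(2); red=im[...,2].astype(int)-im[...,1]
for x in (150,180,210,450,480): print(x,g[195:265,x].astype(int))
for x in (110,560): print(red[15:40,x])
E
```

```text
0.5 [527.03  29.04 184.03] -0.9
1.0 [527.14  29.06 183.91] -5.6
1.5 [527.21  29.06 183.84] -6.7
2.0 [527.29  29.06 183.76] -7.7
2.5 [527.35  29.09 183.7 ] -9.9
3.0 [527.44  29.09 183.64] -10.5
3.5 [527.51  29.09 183.57] -11.8
4.0 [527.59  29.1  183.51] -13.4
4.5 [527.66  29.12 183.44] -15.6
5.0 [527.76  29.1  183.37] -16.4
5.5 [527.81  29.12 183.31] -17.8
6.0 [527.91  29.12 183.28] -19.5
6.5 [527.98  29.11 183.22] -22.6
[527.98  29.11 183.25] [-21.28  -2.1   16.94] [-0.14  3.37 -0.01] 34.23
150 [106 108 104 106 106 105 105 105 106 104 106 106 105 104 103  98  90  97
 109 113 111 109 110 111 110 113 114 112 112 111 113 112 147 186 214 229
 236 237 237 235 238 237 236 236 236 236 236 236 236 236 234 233 232 230
 231 226 187 147 139 142 153 160 167 175 181 189 198 202 210 218]
180 [ 69  66  70  69  69  76  94 107 105 107 108 104 107 104 100  91  88  96
 106 110 108 109 111 110 111 111 115 109 111 114 111 111 142 182 213 229
 234 236 235 236 235 236 235 235 235 235 235 234 234 235 233 234 231 230
 232 224 168  89  67  63  63  64  66  69  63  64  66  62  63  67]
210 [ 68  68  66  68  68  
[... 346 characters left out ...]
06 107 106 105 103 106 109 111 105 102 105 110 108 114 124 137 143
 147 151 151 151 154 153 153 151 152 154 151 152 150 152 152 150 152 152
 151 147 114  63  42  47  40  47  43  43  41  44  37  38  43  42]
480 [200 180 180 181 158 146 147 147 148 146 152 148 148 145 109  73  65  74
 100 111 107 107 107 107 108 108 110 110 105 106 107 106 114 127 137 143
 148 152 153 155 154 154 153 152 153 151 151 152 152 153 153 151 152 152
 153 150 112  62  42  43  42  43  42  42  44  40  44  43  45  43]
[  3   2   2   3   2   2   2   2   3   2   3   3   8  27  68  80  86  90
  97 102 107 110 109  82  57]
[ -3  -2  -1  -2  -3  -2  -3  -2  -4  -2  -1  -3  -2  12  87 100 111 112
 116 118 126 129 129 126 124]
```

```bash
python3 - <<'E'
from h import *
y=.0413; u=np.array([np.cos(y),np.sin(y),0]); w='wrist'
P=np.load('pics/push2.npy')
pts={'bar rear':([180,227.8],125),'bar front':([180,251.3],125),'bar rear R':([480,228],125),'rack front L':([180,210.8],137),'rack front R':([480,210],137),'rack back L':([110,29.5],137),'rack back R':([560,28.5],137)}
o=cast(w,[180,227.8],125,P)[0]
for n,(px,z) in pts.items():
    W=cast(w,px,z,P)[0]; print(n,W[:2],'along u', round((W-[0,29,0])@u,1))
p=np.array([526.65,29.04,184.9]); env.move_l(p+u*6.8,rate=5); env.hold(.5); s=env.read_state(); print(s['tool_pos'],s['force'],T())
print('before: bar rear',(np.array([537.3,20,0])-[0,29,0])@u,'front',(np.array([525.8,20,0])-[0,29,0])@u,'stop front',(np.array([629.8,20,0])-[0,29,0])@u)
E
```

```text
bar rear [547.71  93.9 ] along u 549.9
bar front [536.27  94.81] along u 538.5
bar rear R [553.15 -39.18] along u 549.9
rack front L [559.86  88.07] along u 561.8
rack front R [565.19 -31.7 ] along u 562.2
rack back L [624.77 106.89] along u 627.5
rack back R [631.62 -47.78] along u 627.9
[528.01  29.15 183.28] [-18.56  -1.62   8.46] 35.12
before: bar rear 536.4702371699893 front 524.9800434934914 stop front 628.891360220081
```

```bash
python3 - <<'E'
from h import *
y=.0413; u=np.array([np.cos(y),np.sin(y),0]); w='wrist'
P=np.load('pics/push2.npy'); g=cv2.imread('pics/push2.png').mean(2)
print(g[240:285,300].astype(int)); print('plate top rear/front edges @177',[(cast(w,[325,r],177,P)[0]-[0,29,0])@u for r in (252,258,276)])
p=np.array([526.65,29.04,185.6]); env.move_l(p+u*8.6,rate=5); env.hold(1.0); s=env.read_state(); print(s['tool_pos'],s['force'],s['width'],T())
E
```

```text
[107 108 108 108 108 110 108 107 108 116 116 107 109 102 104 107 109 106
 108 106 120 145 154 152 154 153 154 155 154 153 155 153 155 153 154 153
 134  80  43  37  40  43  39  34  36]
plate top rear/front edges @177 [np.float64(562.6732751286888), np.float64(560.7917335956581), np.float64(555.0189652475618)]
[528.28  29.13 183.33] [-22.39  -1.59   8.11] 0.45168601193489666 36.66
```

```bash
python3 - <<'E'
from h import *
s=env.read_state(); print(s['force'],s['time_s']); workorder.sign_off()
E
```

```text
[-22.39  -1.59   8.11] 36.6583
the job is handed in; nothing more can be done
```

The job is handed in at 36.7 s. The knob is on zero, one packing plate fills the gap, and the gripper was pushing the bar with about 22 N at hand-in.

**Knob:** I turned it back first. Afterwards its pointer bore 136.9°, the zero tick 136.1°, and the expected bearing was 137.4°. The console measured about 62 mm above the bench, not the 33 mm stated, so I gripped the knob at the measured height.

**Plates:** The gap measured about 25 mm, so one plate leaves about 15 mm of the bar's 20 mm travel. I placed the front plate from the stand upright between rack and bar. It touched down at the expected height, and the other three plates stay in the stand.

**Squeeze:** The bar slid about 13.5 mm and met firm resistance, so it stopped short of the end of its slots. A push of 18 to 22 N held steady there, far more than friction alone could give for the bar or the rack.

**Checks that disagreed or were missing:**
- The measured bar-to-rack distance under load was about 12 mm for a 10 mm plate, which I put down to camera calibration. The steady push speaks against slack.
- The first contact stop relaxed to zero force, so I built the push up again in small steps.
- I could not see directly that the rack touches the stop bar; that rests on the held force.
- I did not look over the other bench items at the end. I saw no contact with them.

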